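# Move the clip-on price sign to the restocked bay

## Robot

A 6-joint arm with a two-finger parallel gripper is mounted at the origin on the work surface. World frame = base frame: x ahead of the robot, y to its left, z up, the work surface at z = 0. Lengths are in m, angles in rad, forces in N, time in s.
With the tool pointing down it reaches from about 0.3 to 0.775 m from the base axis. Payload 14.6 kg.
Tool frame: the origin (TCP) lies on the centre line of the jaws, within the pads' length; the fingertips stand 25 mm ahead of it and the grasp point (between the pads) lies 6 mm ahead of it (robot.tips_ahead is the distance from the TCP to the fingertips, in m); z points along the fingers, y is the direction in which the jaws open and shut (so a half turn about z gives the same grasp; the last joint's range is limited). The gripper opens to 94 mm and grips with 3 to 60 N. Pads are 16 mm wide; open, the fingers measure 119 mm over their backs; the gripper's body (75 mm by 177 mm) begins 78 mm behind the grasp point.
Start: joints at [1.153, 0.3, 1.521, -0, 1.321, -0.067], TCP at [0.189, 0.516, 0.23] pointing down, gripper open.
Joint ranges: [-3.03, 3.03], [-0.79, 2.21], [0.23, 2.52], [-1.04, 4.18], [0, 3.07], [-2.55, 2.55]. Speed limits (rad/s): [2.22, 2.22, 2.57, 3.14, 3.14, 3.14].

## Interface

Orientations are given as [roll, pitch, yaw] about the fixed x, y, z axes, in that order (R = Rz(yaw) Ry(pitch) Rx(roll)).
In Python, from plant import robot, viewer gives the robot as it stands.
- The arm moves only by the tool arm_command, never from a script. Its arguments are lists of equal length, an entry for each row: "travel": the shift along the world's x, y, z in mm, a list of three; "twist": the turn, a rotation vector about the world's x, y, z in rad, a list of three; "claw": the closure, from 0 (fully open) to 1 (shut). A call has 1 to 12 rows; each row shifts and turns the commanded pose from where the row before left it; what a row does not reach is not made up. A row lasts 1/8 s, in which the tool goes at most 62.5 mm and 10.7 degrees, less where a joint would pass 70% of its speed; a pose out of reach is approached as far as the arm can. A call is refused whole if a number of a shift passes 62.5 or a number of a turn 0.188, either way. A call with a gripper value outside its range is refused whole. The fingers move at their own pace and stop on an object; "force" is the grip in N (left out, the last holds). Time passes only in rows, so rows that do not move let the fingers close. It gives the time, the measured TCP pose, the force and the opening at its end, in the units of the state.
- robot.state(): the state, without advancing time (a new reading comes with each control period).
- viewer.read_camera(name): name is "side" or "top" or "wrist"; returns the picture (400x640x3 uint8, blue, green, red); there is no depth.
- viewer.camera_params(name): a dict with "camera_matrix" (3x3 intrinsics, pixels), "R" (3x3) and "t" (3): a world point X has camera coordinates R X + t. Camera axes: x right, y down, z forward; pixel columns grow to the right and rows downward; lengths in m; the calibration is good to about 2 mm. A picture is of the moment at which its call begins: read the wrist's pose just before it. camera_params takes no time and is no camera call; for the wrist camera it gives the pose at the moment of the call.
- robot.hand_in(): hands the job in, once; it reports no verdict.
Trained networks look in the newest picture that a camera, given by its name, has taken for a name from the list of things; names that differ only in an ending like _2 or _b are one class to them, and where a whole thing is asked for, a point or a joint stands for the part that bears it (a point fixed in the world has none). Each returns a list of dicts, best first, with "score" (0 to 1); they miss things now and then, are a little off and sometimes report something else, mostly with a low value. They report only what shows in the picture. A call takes as long as a camera call. They do not tell look-alikes from the thing itself.
- viewer.recognise(camera, target): "centre" ([x, y, z] in m, in world coordinates, good to about 4 mm: the middle of the surface that is visible of it).
- viewer.outline_of(camera, target): "region" (400x640 bool, what is visible of it).
- viewer.tip_of(camera, target): "centre" ([x, y, z] in m, in world coordinates, good to about 4 mm: a listed point, or the origin of a listed thing).
The state is a dict: "time": time; "q": joint angles; "joint_velocities": joint speeds; "joint_torque": joint torques, N m; "tool_pos": TCP position; "eef_rot": TCP orientation; "ft_force": force on the tool from outside, world axes, zero at the start; "torque": the same for the moment, N m; "opening": finger opening in m.
Only numpy, scipy, OpenCV 4.12 (cv2) and the standard library are available. Lean on these libraries where they do the work, as an engineer would, in place of code of your own. Each camera call takes 0.05 s, during which the arm holds its last target. There are 200 camera calls.

## Task

The chilli sauce in one display bay is sold out: unclip the chalkboard price sign from that bay's rail by swinging its catch side up against the spring, and clip it onto the empty rail of the bay that has the bottles, hook first on your side, then pressed down until it snaps fully home. Work gently: do not force the sign against either rail, and leave the bottles and jars standing where they are.

Things in the scene. Friction and masses are not known exactly. Their poses are not given: they have to be found in the camera images.
- sign: Clip-on price sign, 220 g: chalkboard slab with a red chilli (x -6 to +6, y -60 to +60, z 8 to 100) on a yellow clip foot (plate x -30 to +30, y -64 to +64, z 0 to 8; hook under its -x edge, catch wall under its +x edge). Origin: middle of the plate's underside, lying on the rail's top when home. x to the customers, away from the robot at yaw 0; y along the rail; z up.
- sign_hook (a point): Tip of the rigid J-shaped hook on the sign's robot side: x -15, y 0, z -15.5 in the sign's frame. Hook wall x -29 to -23, down to z -18.5; its lip x -29 to -15, z -18.5 to -12.5, reaches under the rail's edge.
- sign_catch (a point): Outer face of the catch wall on the sign's customer side: x +30, y 0, z -9 in the sign's frame. Wall x 24 to 30, down to z -18, with a rounded inner ridge (radius 3, centre x 22, z -14.6) that snaps under the rail's sprung catch bar.
- sign_top (a point): Middle of the top edge of the sign's slab (12 thick): x 0, y 0, z +100 in the sign's frame.
- bay_a: The sold-out display bay with the sign on it at the start: wooden base with an aluminium clip rail and, on the rail's +x side, an empty bottle tray. Fixed. Origin: on the table under the rail's centre; x towards customers and tray, y along the rail. Base x -30 to +220, y -100 to +100, 12 thick; tray x 84 to 220, rim 40 high.
- bay_b: The restocked display bay: same frame and sizes as bay_a, but its rail is empty and three sauce bottles stand in its tray.
- rail_a (a point): Centre of the top face of bay_a's rail, 65 above the table; axes as bay_a. Rail top x -22 to +17, y -72 to +72, between black end cheeks 14 higher (the sign has 8 play each way). The -x edge is a lip 6 thick overhanging the 16 wide stem by 14, for the sign's hook. A straight lift jams the hook after 6: swing the catch side up about 25 degrees first, then draw the sign 15 to -x.
- rail_b (a point): The same point of bay_b's rail; same make, sizes and axes as rail_a. The sign goes on as it came off, the other way round: tilted, hook under the -x lip, then swung down over the catch.
- catch_bar_a (a point): Centre of the sprung brass catch bar along the customer side of bay_a's rail: x +18, z -7 from rail_a. Radius 5, 90 long along y, stands out 6, gives way up to 7 towards the rail; its spring starts at about 7 N. The sign's ridge has to ride over it.
- catch_bar_b (a point): The same for bay_b's rail.
- bottle0: Sauce bottle with a black cap, 44 across, 150 tall, in bay_b's tray (left of three, seen from the robot). Origin: centre of its underside.
- bottle1: Sauce bottle with a black cap, 44 across, 150 tall, in bay_b's tray (middle of three, seen from the robot). Origin: centre of its underside.
- bottle2: Sauce bottle with a black cap, 44 across, 150 tall, in bay_b's tray (right of three, seen from the robot). Origin: centre of its underside.
- bottle3: Orange sauce bottle with a black cap, 44 across, 150 tall, standing on the table. Origin: centre of its underside.
- jar0: Jam jar, 64 across, 75 tall, standing on the table. Origin: centre of its underside.
- jar1: Jam jar, 64 across, 75 tall, standing on the table. Origin: centre of its underside.
- jar2: Jam jar, 64 across, 75 tall, standing on the table. Origin: centre of its underside.
There are look-alikes about, which are no part of the job. Of the things like the sign, leave any that is orange; of the rest the smaller one is meant.

How it is judged:
By the outcome, as a careful person would: the job done as asked, in the order asked, and still so for the second after the job is handed in, with the robot touching nothing.
It also fails if it takes over 61 s, if anything falls off the work surface, if the arm or the gripper's body presses on something with over 40 N, if the wrist force passes 120 N, or if a joint passes its speed limit or range.

## Working session

There is one attempt and no reset: what is moved stays moved. The work goes in short steps, Python scripts to look and compute and a tool call to move; the robot and the scene stay as the last step left them, time stands still between calls to the robot, and variables do not carry over. Pictures are saved under pics/ and viewed, about 8 in all and at most 12, crops included, and the job is handed in when it is done.

Besides the shell and the picture viewer there is one more tool, called by a JSON object that holds its "name" and its "arguments", one argument or row to a line. arm_command: Moves the arm, as the interface text tells. Its arguments: {"type":"object","properties":{"travel":{"type":"array"},"twist":{"type":"array"},"claw":{"type":"array"},"force":{"type":"number"}},"required":["travel","twist","claw"]}

```bash
ls; mkdir -p pics; python3 - <<'E'
from plant import robot, viewer
import cv2,numpy as np
print(robot.state())
for c in ["top","side"]:
    im=viewer.read_camera(c); cv2.imwrite(f"pics/{c}0.png",im)
    p=viewer.camera_params(c); print(c,np.round(-p["R"].T@p["t"],3),np.round(p["R"],2).tolist(),p["camera_matrix"][0][0])
    for t in ["sign","sign_top","sign_hook","sign_catch","rail_a","rail_b","catch_bar_a","bay_a","bay_b"]:
        print(c,t,[(np.round(d["centre"],3).tolist(),round(d["score"],2)) for d in viewer.tip_of(c,t)])
E
```

```text
pics
{'time': 0.0, 'q': array([ 1.15337378e+00,  3.00479016e-01,  1.52156936e+00, -2.87696714e-05,
        1.32072256e+00, -6.66273229e-02]), 'joint_velocities': array([-0.00285492,  0.00051928, -0.00140194,  0.00046039,  0.00039307,
       -0.0005124 ]), 'joint_torque': array([ 1.77947327e-04, -5.31790280e+01, -3.52749324e+01,  7.08754733e-02,
        2.42581952e-02, -9.21481796e-05]), 'tool_pos': array([0.1889322 , 0.51628054, 0.22988694]), 'eef_rot': array([-3.14041513e+00, -5.06429906e-05,  2.79080454e+00]), 'ft_force': array([-0.32454622, -0.5603805 , -0.48819038]), 'torque': array([ 0.02325396,  0.05493084, -0.02407113]), 'opening': 0.09380125795574891}
top [ 0.459 -0.024  1.321] [[0.01, -1.0, -0.01], [-1.0, -0.01, -0.07], [0.07, 0.02, -1.0]] 397.2275215788602
top sign [([0.33, -0.088, 0.016], 0.96), ([0.283, 0.25, 0.031], 0.83), ([0.515, 0.223, 0.066], 0.62)]
top sign_top [([0.328, -0.091, 0.117], 0.83), ([0.504, 0.231, 0.163], 0.65)]
top sign_hook [([0.492, 0.223, 0.048], 0.77), ([0.342, -0.096, -0.002], 0.76), ([0.276, 0.273, 0.009], 0.58), ([0.58, 0.486, -0.001], 0.41)]
top
[... 924 characters left out ...]
.099, -0.0], 0.86), ([0.495, 0.23, 0.045], 0.73), ([0.274, 0.274, 0.007], 0.63)]
side sign_catch [([0.303, 0.213, 0.013], 0.88), ([0.539, 0.232, 0.058], 0.87), ([0.299, -0.075, 0.012], 0.75)]
side rail_a [([0.536, 0.232, 0.059], 0.61), ([0.512, 0.221, 0.063], 0.57), ([0.515, -0.164, 0.066], 0.57)]
side rail_b [([0.536, 0.232, 0.059], 0.61), ([0.512, 0.221, 0.063], 0.57), ([0.515, -0.164, 0.066], 0.57)]
side catch_bar_a [([0.531, 0.227, 0.058], 0.91), ([0.538, -0.165, 0.061], 0.68), ([0.415, 0.457, 0.003], 0.65), ([0.511, 0.231, 0.165], 0.43)]
side bay_a [([0.509, 0.223, -0.003], 0.85), ([0.519, -0.161, 0.001], 0.84)]
side bay_b [([0.509, 0.223, -0.003], 0.85), ([0.519, -0.161, 0.001], 0.84)]
```

View pics/top0.png

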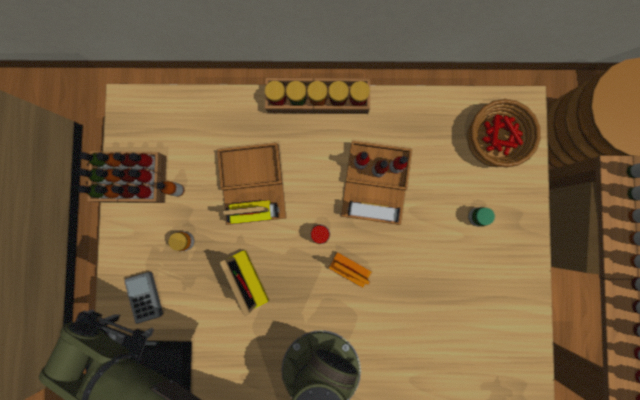

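View pics/side0.png

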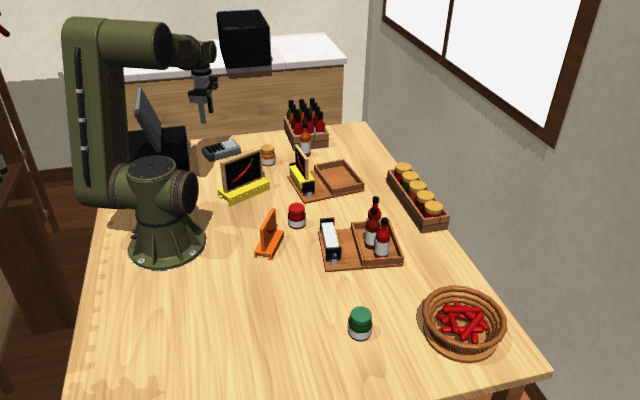

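The sign is on bay_a at about (0.513, 0.223), top pixel (250, 212). Bay_b has the bottles and its empty rail is at about (0.515, -0.166), top pixel (374, 212). The look-alikes are the orange sign at (350, 268) and the larger yellow one at (247, 280). I'm moving above the sign now.

{"name": "arm_command", "arguments": {
  "travel": [
    [0,0,40],
    [40,-35,10],
    [40,-35,10],
    [40,-37,0],
    [40,-37,0],
    [40,-37,0],
    [40,-37,0],
    [40,-37,0],
    [34,-34,0],
    [0,0,0]
  ],
  "twist": [
    [0,0,0],
    [0,0,-0.15],
    [0,0,-0.15],
    [0,0,-0.15],
    [0,0,-0.15],
    [0,0,-0.15],
    [0,0,-0.15],
    [0,0,-0.15],
    [0,0,-0.17],
    [0,0,0]
  ],
  "claw": [0,0,0,0,0,0,0,0,0,0],
  "force": 50
}}

```text
time: 2.25
tool_pos: [0.5045, 0.2254, 0.29]
eef_rot: [-3.141, 0.0, 1.565]
ft_force: [-1.2, 0.1, -0.3]
opening: 0.0939
```

```bash
python3 - <<'E'
from plant import robot, viewer
import cv2,numpy as np
s=robot.state();print(s["tool_pos"],s["eef_rot"],s["q"])
im=viewer.read_camera("wrist"); cv2.imwrite("pics/w1.png",im)
p=viewer.camera_params("wrist"); print(np.round(-p["R"].T@p["t"],3),np.round(p["R"],2).tolist(),p["camera_matrix"][0][0])
for t in ["sign","sign_top","sign_hook","sign_catch","rail_a","catch_bar_a","bay_a"]:
    print(t,[(np.round(d["centre"],4).tolist(),round(d["score"],2)) for d in viewer.tip_of("wrist",t)])
E
```

```text
[0.50453462 0.22535661 0.28997565] [-3.14109874e+00  4.60364556e-04  1.56539497e+00] [ 3.53905783e-01  2.67783596e-01  1.42413650e+00 -2.59173611e-04
  1.45029681e+00  3.59338488e-01]
[0.503 0.31  0.444] [[1.0, -0.0, -0.0], [-0.0, -0.96, 0.28], [-0.0, -0.28, -0.96]] 326.1055529136422
sign [([0.3267, -0.0918, 0.0159], 0.71), ([0.5096, 0.2264, 0.0613], 0.62), ([0.29, 0.2497, 0.0253], 0.56)]
sign_top [([0.2879, 0.2503, 0.1685], 0.87), ([0.5153, 0.2302, 0.1646], 0.78)]
sign_hook [([0.3399, -0.0965, 0.006], 0.75), ([0.5182, -0.1629, 0.0007], 0.67), ([0.4935, 0.224, 0.0495], 0.62)]
sign_catch [([0.3016, -0.0777, 0.0075], 0.95), ([0.5404, 0.2312, 0.0538], 0.67), ([0.3024, 0.2109, 0.0134], 0.63)]
rail_a [([0.442, 0.0064, 0.0026], 0.66)]
catch_bar_a [([0.5283, 0.2262, 0.0547], 0.7)]
bay_a [([0.516, -0.1645, 0.0023], 0.9)]
```

View pics/w1.png

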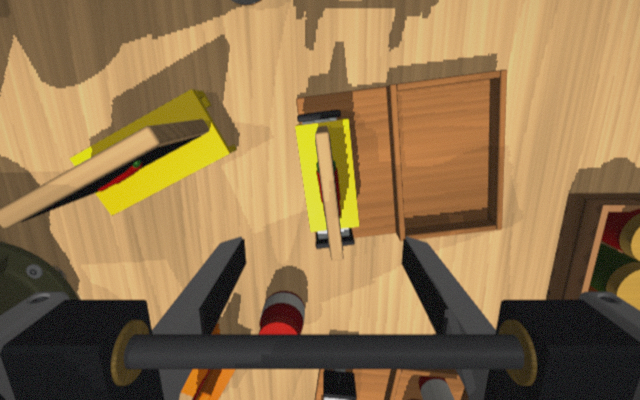

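The wrist picture shows the sign on bay_a at about (328, 178), with the bay yawed roughly +0.1. I'll visit bay_b briefly with the empty gripper to measure it the same way, and fit both by colour on known planes.

{"name": "arm_command", "arguments": {
  "travel": [
    [0,-50,0],
    [0,-50,0],
    [0,-50,0],
    [0,-50,0],
    [0,-50,0],
    [0,-50,0],
    [0,-50,0],
    [0,-40,0],
    [0,0,0]
  ],
  "twist": [
    [0,0,0],
    [0,0,0],
    [0,0,0],
    [0,0,0],
    [0,0,0],
    [0,0,0],
    [0,0,0],
    [0,0,0],
    [0,0,0]
  ],
  "claw": [0,0,0,0,0,0,0,0,0]
}}

```text
time: 3.78
tool_pos: [0.5028, -0.1641, 0.2902]
eef_rot: [-3.141, -0.0, 1.569]
ft_force: [0.2, 0.8, 0.1]
opening: 0.0944
```

```bash
python3 - <<'E'
from plant import robot, viewer
import cv2,numpy as np
s=robot.state();print(s["tool_pos"],s["eef_rot"],s["q"])
im=viewer.read_camera("wrist"); cv2.imwrite("pics/w2.png",im)
p=viewer.camera_params("wrist"); np.savez("w2.npz",**{k:np.array(p[k]) for k in["camera_matrix","R","t"]})
print(np.round(-p["R"].T@p["t"],3))
for c in["wrist","top","side"]:
  for t in ["rail_b","catch_bar_b","bay_b","bottle0","jar0"]:
    print(c,t,[(np.round(d["centre"],4).tolist(),round(d["score"],2)) for d in viewer.tip_of(c,t)])
E
```

```text
[ 0.50275642 -0.16414975  0.29023939] [-3.14128184e+00 -4.31479840e-06  1.56854893e+00] [-3.84794254e-01  2.12762475e-01  1.49121528e+00 -1.13015288e-04
  1.43790486e+00 -3.82531872e-01]
[ 0.503 -0.08   0.444]
wrist rail_b [([0.5166, -0.1593, 0.0649], 0.7)]
wrist catch_bar_b [([0.5367, -0.1667, 0.0598], 0.76)]
wrist bay_b [([0.5184, -0.1673, 0.0024], 0.89), ([0.5019, -0.5139, 0.0032], 0.47)]
wrist bottle0 [([0.6683, -0.2395, 0.0108], 0.95), ([0.6772, -0.1221, 0.0131], 0.93)]
wrist jar0 [([0.4432, 0.007, 0.0017], 0.78), ([0.5023, -0.5145, 0.0019], 0.63)]
top rail_b [([0.5129, 0.2233, 0.0687], 0.89), ([0.5147, -0.1674, 0.064], 0.82)]
top catch_bar_b [([0.5365, -0.1632, 0.0573], 0.86), ([0.5282, 0.2247, 0.0586], 0.59)]
top bay_b [([0.515, -0.1663, -0.0022], 0.72), ([0.5141, 0.2228, 0.0003], 0.6), ([0.5298, 0.223, 0.0584], 0.19)]
top bottle0 [([0.5834, 0.4853, -0.0001], 0.69), ([0.6821, -0.1259, 0.014], 0.64), ([0.6486, -0.1827, 0.0162], 0.61)]
top jar0 [([0.5062, -0.5141, 0.0], 0.93), ([0.4162, 0.453, 0.0017], 0.66), ([0.4396, 0.0059, 0.0028], 0.56)]
side rail_b [([0.5362, 0.2315, 0.0589], 0.61), ([0.5116, 0.2209, 0.0629], 0.57), ([0.5154, -0.1643, 0.066], 0.57)]
side catch_bar_b [([0.5306, 0.2266, 0.0584], 0.91), ([0.538, -0.1647, 0.0608], 0.68), ([0.4152, 0.4567, 0.0028], 0.65), ([0.5112, 0.2308, 0.1654], 0.43)]
side bay_b [([0.5094, 0.2226, -0.0028], 0.85), ([0.5194, -0.1609, 0.0008], 0.84)]
side bottle0 [([0.654, -0.1818, 0.01], 0.82), ([0.5837, 0.4858, -0.0008], 0.66), ([0.6638, -0.2374, 0.0141], 0.63)]
side jar0 [([0.504, -0.5125, 0.0024], 0.68), ([0.4386, 0.0095, -0.0035], 0.65), ([0.4137, 0.458, 0.0003], 0.62)]
```

View pics/w2.png

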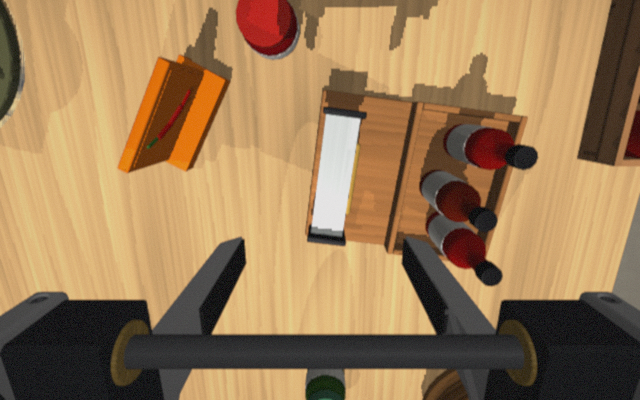

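Bay_b's white rail runs from (345, 112) to (328, 238), yawed about -0.12, with all three bottles on its +x side. Next I'll fit both rails.

```bash
cat > h.py <<'E'
import cv2,numpy as np
def plane(px,K,R,t,z):
    C=-R.T@t; d=(R.T@np.linalg.inv(K)@np.c_[px,np.ones(len(px))].T).T
    return C+d*((z-C[2])/d[:,2:3])
def fit(P):
    P=P[:,:2]; (c,s,a)=cv2.minAreaRect((P*1000).astype(np.float32))
    b=cv2.boxPoints((c,s,a)); e=[b[1]-b[0],b[2]-b[1]]; L=max(e,key=np.linalg.norm)
    L=L*np.sign(L[1]); return np.round(c,1),np.round(s,1),round(float(np.arctan2(-L[0],L[1])),3)
def blob(m,near):
    n,l,st,c=cv2.connectedComponentsWithStats(m.astype(np.uint8)); 
    return l==l[near[1],near[0]]
E
python3 - <<'E'
from h import *
from plant import viewer
f=np.load("w2.npz");K,R,t=f["camera_matrix"],f["R"],f["t"]
im=cv2.imread("pics/w2.png").astype(int)
m=blob((im.min(2)>150)&(im.max(2)-im.min(2)<40),(335,170)); ys,xs=np.nonzero(m)
print("B",m.sum(),fit(plane(np.c_[xs,ys],K,R,t,.065)))
C=-R.T@t; dy=1.565395-1.568549
Rz=np.array([[np.cos(dy),-np.sin(dy),0],[np.sin(dy),np.cos(dy),0],[0,0,1]])
C1=np.array([.504535,.225357,.289976])+Rz@(C-np.array([.502756,-.16415,.290239])); R1=R@Rz.T; t1=-R1@C1
im=cv2.imread("pics/w1.png"); h=cv2.cvtColor(im,cv2.COLOR_BGR2HSV)
y=(h[...,0]>22)&(h[...,0]<36)&(h[...,1]>200)&(h[...,2]>90); y[:,:280]=0; y[:,380:]=0; y[:100]=0;y[240:]=0
ys,xs=np.nonzero(y); P=plane(np.c_[xs,ys],K,R1,t1,.073); print("A plate",y.sum(),fit(P))
# slab top: wooden-colored, z .165
for r in range(130,260,16):
    row=y[r]; w=np.nonzero(row)[0]; 
    hs=[tuple(h[r,c]) for c in range(318,344,6)]; print(r,w.min() if len(w) else None,w.max() if len(w) else None,[tuple(map(int,q)) for q in hs])
# base corners on z=.012 in w1 / top rim; left base edge A
c=np.array([[297,98],[393,86],[506,71],[402,239],[502,227]],float); print(np.round(plane(c,K,R1,t1,.04)[:,:2],3).tolist())
im=cv2.imread("pics/top0.png").astype(int); p=viewer.camera_params("top");K,R,t=[np.array(p[k]) for k in["camera_matrix","R","t"]]
m=blob((im.min(2)>130)&(im.max(2)-im.min(2)<50),(374,212)); ys,xs=np.nonzero(m); print("Btop",m.sum(),fit(plane(np.c_[xs,ys],K,R,t,.065)))
E
```

```text
B 3760 (array([ 514.8, -157.6]), array([137.3,  39.1]), -0.132)
A plate 2312 (array([510.4, 231.7]), array([ 58.9, 126.5]), 0.134)
130 296 349 [(17, 112, 82), (17, 105, 85), (25, 224, 124), (25, 218, 123), (25, 234, 124)]
146 299 350 [(17, 118, 220), (18, 112, 224), (19, 117, 109), (25, 198, 126), (25, 234, 123)]
162 305 352 [(20, 115, 122), (18, 113, 226), (16, 116, 208), (25, 201, 119), (25, 214, 124)]
178 311 354 [(8, 224, 142), (17, 116, 224), (18, 115, 221), (1, 219, 70), (26, 209, 122)]
194 341 355 [(30, 186, 227), (18, 118, 220), (16, 116, 213), (15, 127, 88), (24, 197, 127)]
210 341 356 [(30, 182, 226), (19, 141, 125), (17, 115, 215), (17, 115, 186), (29, 197, 217)]
226 349 349 [(30, 182, 225), (30, 187, 226), (17, 119, 212), (17, 117, 218), (30, 199, 224)]
242 None None [(130, 31, 25), (30, 17, 30), (17, 116, 200), (17, 115, 212), (16, 70, 76)]
258 None None [(17, 115, 212), (17, 121, 213), (17, 116, 202), (17, 121, 209), (17, 116, 183)]
[[0.473, 0.32], [0.585, 0.333], [0.715, 0.348], [0.608, 0.14], [0.739, 0.157]]
Btop 520 (array([ 517.2, -160.9]), array([135.6,  38.1]), -0.131)
```

{"name": "arm_command", "arguments": {
  "travel": [
    [1,50,0],
    [1,50,0],
    [1,50,0],
    [1,50,0],
    [1,50,0],
    [1,50,0],
    [1,50,0],
    [2,44,0],
    [0,0,-20],
    [0,0,0]
  ],
  "twist": [
    [0,0,0.017],
    [0,0,0.017],
    [0,0,0.017],
    [0,0,0.017],
    [0,0,0.017],
    [0,0,0.017],
    [0,0,0.017],
    [0,0,0.017],
    [0,0,0],
    [0,0,0]
  ],
  "claw": [0,0,0,0,0,0,0,0,0,0]
}}

```text
time: 5.82
tool_pos: [0.5115, 0.2316, 0.2692]
eef_rot: [-3.139, 0.001, 1.707]
ft_force: [0.6, -0.1, 0.4]
opening: 0.0941
```

```bash
python3 - <<'E'
from plant import robot, viewer
from h import *
s=robot.state();print(s["tool_pos"],s["eef_rot"],s["q"],s["ft_force"])
im=viewer.read_camera("wrist"); cv2.imwrite("pics/w3.png",im)
p=viewer.camera_params("wrist"); K,R,t=[np.array(p[k]) for k in["camera_matrix","R","t"]]; np.savez("w3.npz",camera_matrix=K,R=R,t=t)
print(np.round(-R.T@t,3))
for tn in ["sign","sign_top","sign_hook","sign_catch","rail_a"]:
    print(tn,[(np.round(d["centre"],4).tolist(),round(d["score"],2)) for d in viewer.tip_of("wrist",tn)])
cv2.imwrite("pics/w3c.png",cv2.resize(im[:,200:460],None,fx=1.5,fy=1.5))
E
```

```text
[0.51149514 0.23158262 0.26918368] [-3.13891977e+00  6.24434300e-04  1.70734848e+00] [ 3.59919717e-01  3.00734876e-01  1.42976570e+00 -1.70468366e-05
  1.41383688e+00  2.23371090e-01] [ 0.56870635 -0.10533484  0.35315561]
[0.5   0.314 0.424]
sign [([0.2855, 0.2515, 0.0293], 0.97), ([0.5108, 0.2292, 0.0626], 0.6)]
sign_top [([0.5147, 0.2287, 0.1636], 0.79), ([0.2849, 0.2498, 0.1668], 0.69)]
sign_hook [([0.4937, 0.2244, 0.051], 0.88), ([0.3379, -0.0992, 0.0052], 0.56)]
sign_catch [([0.5384, 0.2339, 0.0566], 0.72)]
rail_a [([0.5403, 0.2322, 0.0532], 0.59)]
```

View pics/w3c.png

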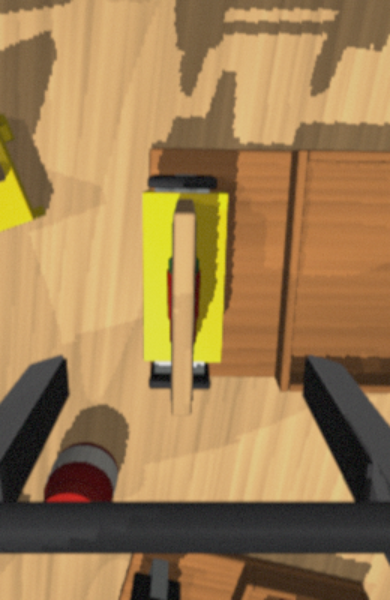

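The jaws straddle the slab squarely. In the crop the slab centre is at column 183 and the fingers run from 68 to 305. I'll shift +2 mm in x, descend, and close lightly first.

{"name": "arm_command", "arguments": {
  "travel": [
    [2,-1,-30],
    [0,0,-30],
    [0,0,-30],
    [0,0,-25],
    [0,0,-13],
    [0,0,0],
    [0,0,0],
    [0,0,0],
    [0,0,0],
    [0,0,0]
  ],
  "twist": [
    [0,0,-0.01],
    [0,0,0],
    [0,0,0],
    [0,0,0],
    [0,0,0],
    [0,0,0],
    [0,0,0],
    [0,0,0],
    [0,0,0],
    [0,0,0]
  ],
  "claw": [0,0,0,0,0.4,0.6,0.75,0.8,0.84,0.9],
  "force": 4
}}

```text
time: 7.38
tool_pos: [0.5141, 0.2305, 0.1426]
eef_rot: [3.141, -0.0, 1.697]
ft_force: [-0.2, -0.1, 0.7]
opening: 0.0374
```

{"name": "arm_command", "arguments": {
  "travel": [
    [0,0,0],
    [0,0,0],
    [0,0,0],
    [0,0,0]
  ],
  "twist": [
    [0,0,0],
    [0,0,0],
    [0,0,0],
    [0,0,0]
  ],
  "claw": [1,1,1,1]
}}

```text
time: 7.88
tool_pos: [0.5137, 0.2305, 0.1423]
eef_rot: [-3.141, 0.0, 1.697]
ft_force: [-2.2, 0.1, 0.1]
opening: 0.0137
```

{"name": "arm_command", "arguments": {
  "travel": [
    [0,0,0],
    [0,0,0],
    [0,0,0]
  ],
  "twist": [
    [0,0,0],
    [0,0,0],
    [0,0,0]
  ],
  "claw": [1,1,1],
  "force": 50
}}

```text
time: 8.25
tool_pos: [0.512, 0.2303, 0.1419]
eef_rot: [-3.136, 0.001, 1.697]
ft_force: [-13.9, -1.7, 6.1]
opening: 0.012
```

{"name": "arm_command", "arguments": {
  "travel": [
    [-1.5,-0.2,0],
    [0,0,0]
  ],
  "twist": [
    [0,0,0],
    [0,0,0]
  ],
  "claw": [1,1]
}}

```text
time: 8.5
tool_pos: [0.5114, 0.2302, 0.1419]
eef_rot: [-3.138, 0.0, 1.697]
ft_force: [-6.8, -1.7, 0.9]
opening: 0.0117
```

{"name": "arm_command", "arguments": {
  "travel": [
    [-1,-0.1,0],
    [-3.7,-0.5,1],
    [-3.7,-0.5,0.9],
    [-3.7,-0.5,0.7],
    [-3.7,-0.5,0.6],
    [0,0,0]
  ],
  "twist": [
    [0,0,0],
    [0.0055,-0.0433,0],
    [0.0055,-0.0433,0],
    [0.0055,-0.0433,0],
    [0.0055,-0.0433,0],
    [0,0,0]
  ],
  "claw": [1,1,1,1,1,1]
}}

```text
time: 9.25
tool_pos: [0.4964, 0.2281, 0.1455]
eef_rot: [2.967, 0.0, 1.697]
ft_force: [0.7, -1.0, -7.2]
opening: 0.012
```

{"name": "arm_command", "arguments": {
  "travel": [
    [-3.7,-0.5,0.4],
    [-3.7,-0.5,0.3],
    [-3.7,-0.5,0.1],
    [-3.7,-0.5,0],
    [0,0,0]
  ],
  "twist": [
    [0.0055,-0.0433,0],
    [0.0055,-0.0433,0],
    [0.0055,-0.0433,0],
    [0.0055,-0.0433,0],
    [0,0,0]
  ],
  "claw": [1,1,1,1,1]
}}

```text
time: 9.88
tool_pos: [0.4814, 0.2261, 0.1462]
eef_rot: [2.795, 0.0, 1.697]
ft_force: [-3.6, -1.4, -5.2]
opening: 0.012
```

{"name": "arm_command", "arguments": {
  "travel": [
    [-3.7,-0.5,-0.3],
    [-3.7,-0.5,-0.4],
    [-3,-0.4,-0.5],
    [0,0,0]
  ],
  "twist": [
    [0.0055,-0.0433,0],
    [0.0055,-0.0433,0],
    [0.0045,-0.035,0],
    [0,0,0]
  ],
  "claw": [1,1,1,1]
}}

```text
time: 10.38
tool_pos: [0.4711, 0.2246, 0.1447]
eef_rot: [2.673, 0.001, 1.696]
ft_force: [-4.2, -0.7, -6.4]
opening: 0.0118
```

{"name": "arm_command", "arguments": {
  "travel": [
    [-1,-0.1,-0.8],
    [-3,-0.4,0],
    [0,0,0]
  ],
  "twist": [
    [0,0,0],
    [0,0,0],
    [0,0,0]
  ],
  "claw": [1,1,1]
}}

```text
time: 10.75
tool_pos: [0.468, 0.2245, 0.145]
eef_rot: [2.669, -0.001, 1.697]
ft_force: [0.1, 0.1, -2.1]
opening: 0.0118
```

Free: only the sign's weight remains on the wrist. I'll draw it out 15 mm and lift.

{"name": "arm_command", "arguments": {
  "travel": [
    [-5,-0.6,0],
    [-5,-0.6,0],
    [-5,-0.6,0],
    [-2,-0.2,5],
    [0,0,20],
    [0,0,40],
    [0,0,40],
    [0,0,0]
  ],
  "twist": [
    [0,0,0],
    [0,0,0],
    [0,0,0],
    [0,0,0],
    [0,0,0],
    [0,0,0],
    [0,0,0],
    [0,0,0]
  ],
  "claw": [1,1,1,1,1,1,1,1]
}}

```text
time: 11.75
tool_pos: [0.4513, 0.2228, 0.2528]
eef_rot: [2.664, -0.002, 1.697]
ft_force: [-0.4, -0.2, -3.1]
opening: 0.0118
```

```bash
python3 - <<'E'
from plant import robot, viewer
from h import *
s=robot.state();print(s["tool_pos"],s["eef_rot"],s["ft_force"],s["time"])
im=viewer.read_camera("wrist"); cv2.imwrite("pics/w4.png",im)
sd=viewer.read_camera("side")
for c in["wrist","side"]:
  for tn in ["sign_top","sign_hook","sign_catch"]:
    print(c,tn,[(np.round(d["centre"],4).tolist(),round(d["score"],2)) for d in viewer.tip_of(c,tn)])
cv2.imwrite("pics/c4.png",np.hstack([im[:,150:500],cv2.resize(sd[60:260,180:355],(350,400))]))
E
```

```text
[0.45129193 0.22276493 0.25275138] [ 2.66445737e+00 -2.14393306e-03  1.69699686e+00] [-0.44852886 -0.20631833 -3.13318728] 11.75
wrist sign_top [([0.4428, 0.2185, 0.2693], 0.81)]
wrist sign_hook [([0.4807, 0.2249, 0.1645], 0.85), ([0.2766, 0.2718, 0.0042], 0.64)]
wrist sign_catch [([0.5147, 0.2295, 0.1878], 0.82), ([0.3021, 0.2068, 0.0141], 0.61)]
side sign_top [([0.3234, -0.0905, 0.1137], 0.82), ([0.2859, 0.2477, 0.1714], 0.56)]
side sign_hook [([0.2752, 0.2717, 0.0056], 0.81), ([0.4769, 0.2262, 0.1584], 0.66), ([0.3369, -0.0996, -0.0004], 0.63)]
side sign_catch [([0.2978, -0.0754, 0.0108], 0.97), ([0.5127, 0.2295, 0.1856], 0.64), ([0.3052, 0.2104, 0.0113], 0.63)]
```

View pics/c4.png

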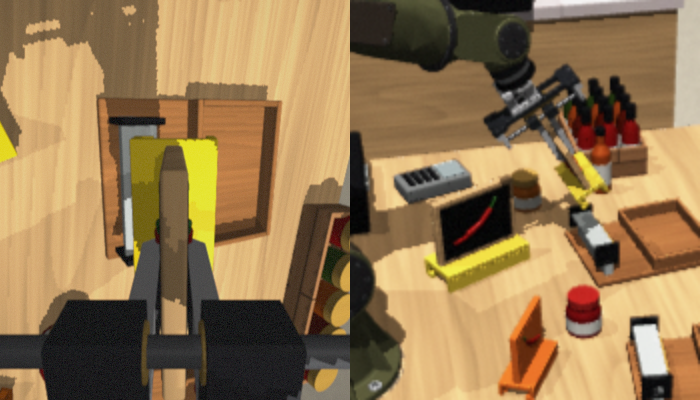

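Left panel: the sign is held centrally (plate around (174, 205)) and bay_a's rail is empty; the right panel confirms this. The hook and catch points match my grip model within 2 mm. Next I'll transfer it to bay_b, still tilted.

{"name": "arm_command", "arguments": {
  "travel": [
    [1,-47,0],
    [1,-47,0],
    [1,-47,0],
    [1,-47,0],
    [1,-47,0],
    [1,-47,0],
    [1,-47,0],
    [0,-47,0],
    [0,0,0],
    [0,0,0]
  ],
  "twist": [
    [0,0,-0.032],
    [0,0,-0.032],
    [0,0,-0.032],
    [0,0,-0.032],
    [0,0,-0.032],
    [0,0,-0.032],
    [0,0,-0.032],
    [0,0,-0.032],
    [0,0,0],
    [0,0,0]
  ],
  "claw": [1,1,1,1,1,1,1,1,1,1]
}}

```text
time: 13.4
tool_pos: [0.4573, -0.1534, 0.249]
eef_rot: [2.671, -0.001, 1.441]
ft_force: [-0.2, 1.0, -2.5]
opening: 0.0119
```

```bash
python3 - <<'E'
from plant import robot, viewer
from h import *
s=robot.state();print(s["tool_pos"],s["eef_rot"],s["ft_force"],s["time"])
im=viewer.read_camera("wrist"); cv2.imwrite("pics/w5.png",im)
p=viewer.camera_params("wrist"); K,R,t=[np.array(p[k]) for k in["camera_matrix","R","t"]]; np.savez("w5.npz",camera_matrix=K,R=R,t=t)
for c in["wrist"]:
  for tn in ["sign_top","sign_hook","sign_catch","rail_b","bay_b"]:
    print(c,tn,[(np.round(d["centre"],4).tolist(),round(d["score"],2)) for d in viewer.tip_of(c,tn)])
# predicted rail outline for origin (517.5,-161), yaw -.13
o=np.array([.5175,-.161,.065]);a=-.13;B=np.array([[np.cos(a),-np.sin(a),0],[np.sin(a),np.cos(a),0],[0,0,1]])
q=np.array([[-22,-72,0],[17,-72,0],[17,72,0],[-22,72,0]])/1e3
X=o+q@B.T; c=(K@(R@X.T+t[:,None])).T; px=c[:,:2]/c[:,2:]; print(np.round(px,1).tolist())
v=cv2.resize(im,None,fx=2,fy=2,interpolation=cv2.INTER_CUBIC); cv2.polylines(v,[np.int32(px*2)],True,(0,0,255),1)
cv2.imwrite("pics/w5c.png",v[120:620,420:1000])
E
```

```text
[ 0.45734542 -0.15340407  0.24904089] [ 2.67066210e+00 -5.07677748e-04  1.44070419e+00] [-0.19451603  0.95941271 -2.50057755] 13.4
wrist sign_top [([0.4492, -0.1515, 0.2675], 0.75), ([0.3279, -0.0849, 0.1206], 0.65)]
wrist sign_hook [([0.339, -0.0961, 0.0054], 0.78), ([0.4853, -0.159, 0.1605], 0.67)]
wrist sign_catch [([0.3038, -0.0774, 0.0084], 0.88), ([0.5233, -0.1634, 0.1878], 0.86)]
wrist rail_b []
wrist bay_b [([0.5199, -0.1655, -0.0001], 0.79)]
[[280.6, 250.9], [312.1, 244.5], [310.7, 117.9], [275.1, 118.5]]
```

View pics/w5c.png

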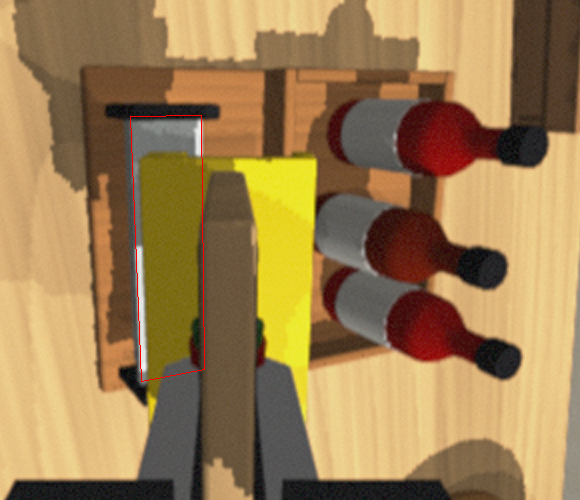

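The predicted rail outline lies on the visible rail: its left edge is at (131–142, 115–380) in the crop. So the pose estimate of bay_b holds. I'll lower in front of the lip.

{"name": "arm_command", "arguments": {
  "travel": [
    [0.7,0,-30],
    [0,0,-30],
    [0,0,-25],
    [0,0,-15],
    [0,0,-4],
    [0,0,0]
  ],
  "twist": [
    [0,0,0],
    [0,0,0],
    [0,0,0],
    [0,0,0],
    [0,0,0],
    [0,0,0]
  ],
  "claw": [1,1,1,1,1,1]
}}

```text
time: 14.45
tool_pos: [0.4584, -0.1536, 0.1458]
eef_rot: [2.67, -0.0, 1.441]
ft_force: [0.3, 0.7, -1.9]
opening: 0.0122
```

{"name": "arm_command", "arguments": {
  "travel": [
    [4,-0.5,-0.5],
    [4,-0.5,0],
    [4,-0.5,0],
    [0,0,0]
  ],
  "twist": [
    [0,0,0],
    [0,0,0],
    [0,0,0],
    [0,0,0]
  ],
  "claw": [1,1,1,1]
}}

```text
time: 14.95
tool_pos: [0.4705, -0.1552, 0.145]
eef_rot: [2.67, -0.0, 1.441]
ft_force: [0.1, 0.5, -1.3]
opening: 0.0116
```

{"name": "arm_command", "arguments": {
  "travel": [
    [3,-0.4,0],
    [2,-0.3,0],
    [2,-0.3,0],
    [0,0,0]
  ],
  "twist": [
    [0,0,0],
    [0,0,0],
    [0,0,0],
    [0,0,0]
  ],
  "claw": [1,1,1,1]
}}

```text
time: 15.45
tool_pos: [0.4773, -0.1562, 0.1449]
eef_rot: [2.67, -0.0, 1.441]
ft_force: [-0.7, 0.6, -1.8]
opening: 0.0114
```

{"name": "arm_command", "arguments": {
  "travel": [
    [1,-0.1,0],
    [0,0,0]
  ],
  "twist": [
    [0,0,0],
    [0,0,0]
  ],
  "claw": [1,1]
}}

```text
time: 15.7
tool_pos: [0.4782, -0.1563, 0.145]
eef_rot: [2.67, -0.0, 1.441]
ft_force: [0.9, 0.5, -2.7]
opening: 0.0117
```

{"name": "arm_command", "arguments": {
  "travel": [
    [1,-0.1,0],
    [0,0,0]
  ],
  "twist": [
    [0,0,0],
    [0,0,0]
  ],
  "claw": [1,1]
}}

```text
time: 15.95
tool_pos: [0.479, -0.1563, 0.1447]
eef_rot: [2.671, -0.0, 1.441]
ft_force: [-2.5, 0.9, -3.5]
opening: 0.0122
```

Contact begins exactly where the model puts the hook against the lip, within 0.6 mm. I'll back off 1 mm and swing down.

{"name": "arm_command", "arguments": {
  "travel": [
    [-1,0.1,0],
    [3,-0.4,0.5],
    [3.7,-0.5,0.4],
    [3.7,-0.5,0.3],
    [0,0,0]
  ],
  "twist": [
    [0,0,0],
    [0.0045,0.0346,0],
    [0.0056,0.0433,0],
    [0.0056,0.0433,0],
    [0,0,0]
  ],
  "claw": [1,1,1,1,1]
}}

```text
time: 16.58
tool_pos: [0.489, -0.1577, 0.1462]
eef_rot: [2.792, -0.0, 1.441]
ft_force: [-0.7, 0.6, -1.2]
opening: 0.0119
```

{"name": "arm_command", "arguments": {
  "travel": [
    [3.7,-0.5,0],
    [3.7,-0.5,0],
    [3.7,-0.5,-0.3],
    [0,0,0]
  ],
  "twist": [
    [0.0056,0.0433,0],
    [0.0056,0.0433,0],
    [0.0056,0.0433,0],
    [0,0,0]
  ],
  "claw": [1,1,1,1]
}}

```text
time: 17.08
tool_pos: [0.5004, -0.1594, 0.1465]
eef_rot: [2.92, 0.0, 1.441]
ft_force: [-0.7, -0.1, 5.1]
opening: 0.0117
```

{"name": "arm_command", "arguments": {
  "travel": [
    [3.7,-0.5,-0.4],
    [3.7,-0.5,-0.6],
    [3.7,-0.5,-0.7],
    [0,0,0]
  ],
  "twist": [
    [0.0056,0.0433,0],
    [0.0056,0.0433,0],
    [0.0056,0.0433,0],
    [0,0,0]
  ],
  "claw": [1,1,1,1]
}}

```text
time: 17.58
tool_pos: [0.5115, -0.1608, 0.1442]
eef_rot: [3.051, 0.0, 1.441]
ft_force: [6.3, -0.9, -2.8]
opening: 0.0117
```

{"name": "arm_command", "arguments": {
  "travel": [
    [3.7,-0.5,-0.9],
    [3.5,-0.5,-1.1],
    [0,0,0]
  ],
  "twist": [
    [0.0056,0.0433,0],
    [0.0061,0.047,0],
    [0,0,0]
  ],
  "claw": [1,1,1]
}}

```text
time: 17.95
tool_pos: [0.5179, -0.1616, 0.1417]
eef_rot: [-3.139, -0.0, 1.441]
ft_force: [0.4, 0.4, -1.9]
opening: 0.0118
```

{"name": "arm_command", "arguments": {
  "travel": [
    [0,0,-1],
    [0,0,-1],
    [0,0,0]
  ],
  "twist": [
    [0,0,0],
    [0,0,0],
    [0,0,0]
  ],
  "claw": [1,1,1]
}}

```text
time: 18.32
tool_pos: [0.5178, -0.1616, 0.1417]
eef_rot: [-3.141, 0.0, 1.441]
ft_force: [-5.2, 2.7, 14.5]
opening: 0.0117
```

It's seated on the rail top: 2 mm of further command moved it 0 mm and gave 14 N. I'll relax and release.

{"name": "arm_command", "arguments": {
  "travel": [
    [-0.5,0,1.7],
    [0,0,0],
    [0,0,0],
    [0,0,0],
    [0,0,0],
    [0,0,0],
    [0,0,0]
  ],
  "twist": [
    [0,0,0],
    [0,0,0],
    [0,0,0],
    [0,0,0],
    [0,0,0],
    [0,0,0],
    [0,0,0]
  ],
  "claw": [1,1,0.8,0.6,0.4,0.3,0.3]
}}

```text
time: 19.2
tool_pos: [0.5175, -0.1617, 0.1418]
eef_rot: [-3.138, 0.0, 1.441]
ft_force: [0.4, -0.1, 0.5]
opening: 0.0552
```

{"name": "arm_command", "arguments": {
  "travel": [
    [0,0,20],
    [0,0,40],
    [0,0,50],
    [0,0,40],
    [-20,0,20],
    [0,0,0]
  ],
  "twist": [
    [0,0,0],
    [0,0,0],
    [0,0,0],
    [0,0,0],
    [0,0,0],
    [0,0,0]
  ],
  "claw": [0,0,0,0,0,0]
}}

```text
time: 19.95
tool_pos: [0.4974, -0.1619, 0.3132]
eef_rot: [-3.141, 0.001, 1.44]
ft_force: [-0.1, 0.1, 0.3]
opening: 0.0939
```

```bash
python3 - <<'E'
from plant import robot, viewer
from h import *
s=robot.state();print(s["tool_pos"],s["eef_rot"],s["ft_force"],s["time"])
w=viewer.read_camera("wrist"); sd=viewer.read_camera("side"); viewer.read_camera("top")
for c in["wrist","side","top"]:
  for tn in ["sign","sign_top","sign_hook","sign_catch","bottle0","jar0"]:
    print(c,tn,[(np.round(d["centre"],3).tolist(),round(d["score"],2)) for d in viewer.tip_of(c,tn)])
cv2.imwrite("pics/c6.png",np.hstack([w[:,180:530],cv2.resize(sd[180:290,290:410],(436,400),interpolation=cv2.INTER_CUBIC)]))
E
```

```text
[ 0.49740913 -0.16188018  0.31324771] [-3.14101243e+00  1.14942616e-03  1.44042746e+00] [-0.11737492  0.14928219  0.31517988] 19.95
wrist sign [([0.328, -0.087, 0.017], 0.73), ([0.548, -0.167, 0.055], 0.67), ([0.516, -0.165, 0.064], 0.56)]
wrist sign_top [([0.329, -0.089, 0.116], 0.79), ([0.52, -0.163, 0.163], 0.69)]
wrist sign_hook [([0.5, -0.166, 0.05], 0.91), ([0.337, -0.1, 0.004], 0.79)]
wrist sign_catch [([0.545, -0.166, 0.054], 0.57)]
wrist bottle0 [([0.653, -0.18, 0.014], 0.89), ([0.679, -0.121, 0.013], 0.81), ([0.665, -0.24, 0.009], 0.8)]
wrist jar0 [([0.504, -0.514, 0.002], 0.7), ([0.44, 0.007, 0.001], 0.67)]
side sign [([0.287, 0.25, 0.026], 0.95), ([0.324, -0.094, 0.021], 0.74), ([0.516, -0.162, 0.065], 0.7), ([0.516, -0.163, 0.167], 0.28)]
side sign_top [([0.328, -0.088, 0.115], 0.93), ([0.286, 0.244, 0.17], 0.66), ([0.516, -0.161, 0.167], 0.63), ([0.664, -0.238, 0.014], 0.49)]
side sign_hook [([0.276, 0.271, 0.004], 0.97), ([0.5, -0.16, 0.046], 0.93), ([0.337, -0.102, -0.001], 0.9)]
side sign_catch [([0.302, 0.211, 0.014], 0.93), ([0.298, -0.076, 0.011], 0.7), ([0.547, -
[... 301 characters left out ...]
68), ([0.517, -0.168, 0.064], 0.5)]
top sign_top [([0.291, 0.246, 0.166], 0.84), ([0.514, -0.163, 0.163], 0.6), ([0.327, -0.089, 0.12], 0.54)]
top sign_hook [([0.342, -0.099, -0.001], 0.82), ([0.497, -0.165, 0.05], 0.78), ([0.276, 0.272, 0.006], 0.63), ([0.513, -0.163, 0.164], 0.46)]
top sign_catch [([0.308, 0.214, 0.014], 0.8), ([0.303, -0.074, 0.008], 0.72), ([0.497, -0.163, 0.048], 0.7), ([0.548, -0.165, 0.057], 0.64)]
top bottle0 [([0.681, -0.126, 0.012], 0.78), ([0.651, -0.183, 0.012], 0.68), ([0.582, 0.486, -0.001], 0.67), ([0.668, -0.242, 0.009], 0.61), ([0.529, 0.225, 0.058], 0.37)]
top jar0 [([0.412, 0.453, 0.0], 0.7), ([0.508, -0.514, -0.002], 0.68), ([0.438, 0.008, -0.001], 0.59)]
```

View pics/c6.png

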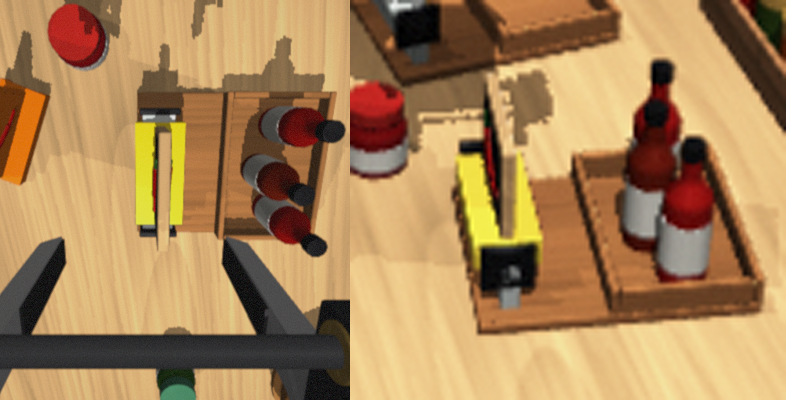

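The sign stands upright on bay_b's rail between the cheeks (plate around (160, 175) on the left). The bottles are standing and the gripper is clear, so I'm handing in.

```bash
python3 -c "
from plant import robot
print(robot.hand_in())"
```

```text
the job is handed in; nothing more can be done
None
```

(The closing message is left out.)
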